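# Find the softest shock mount and push its tag down

### The arm

A 7-joint arm with a two-finger parallel gripper is mounted at the origin on the work surface. World frame = base frame: x ahead of the robot, y to its left, z up, the work surface at z = 0. Lengths are in m, angles in rad, forces in N, time in s.
With the tool pointing down it reaches from about 0.35 to 0.9 m from the base axis. Payload 8.1 kg.
Tool frame: the origin (TCP) lies at the centre of the arm's flange, where the gripper is bolted on; the fingertips stand 178 mm ahead of it and the grasp point (between the pads) lies 159 mm ahead of it; z points along the fingers, y is the direction in which the jaws open and shut (so a half turn about z gives the same grasp; the last joint's range is limited). The gripper opens to 92 mm and grips with 3 to 60 N. Pads are 19 mm wide; open, the fingers measure 130 mm over their backs; the gripper's body (75 mm by 190 mm) begins 47 mm behind the grasp point.
Start: joints at [1.185, 0.434, 0.025, 1.573, -0.012, 1.134, -0.075], TCP at [0.174, -0.6, 0.405] pointing down, gripper open.
Joint ranges: [-2.62, 2.62], [-0.44, 2.09], [-1.27, 1.32], [0.08, 2.57], [-1.32, 4.46], [0.12, 2], [-2.74, 2.74]. Speed limits (rad/s): [2.22, 2.22, 3.01, 3.01, 3.14, 3.14, 3.14].

### API

Orientations are given as a rotation vector (axis times angle).
In Python, from cell import arm gives the robot as it stands. The module is installed in compiled form; this text tells all that it offers.
- The arm moves only by the tool move_arm, never from a script. Its argument "steps" is a list of rows, each a list of 4 numbers: the shift along the tool's x, y, z in mm, then the turn about the tool's z in rad. In form: [[x, y, z, twist], ...]. A call has 1 to 20 rows; each row is the pose to reach, as a shift and turn from the pose commanded when the call began, along the tool's axes at that moment; what a row does not reach only later rows make up. A row lasts 1/8 s, in which the tool goes at most 62.5 mm and 10.7 degrees, less where a joint would pass 70% of its speed; a pose out of reach is approached as far as the arm can. A call with a gripper value outside its range is refused whole. "grip" is the finger opening in mm, from 0 to 91.8, set as the call begins (left out, the last holds). The fingers move at their own pace and stop on an object; "grip_force" is the grip in N (left out, the last holds). Time passes only in rows, so rows that repeat a pose let the fingers close. It gives the time, the measured TCP pose, the force and the opening at its end, in the units of the state.
- arm.observe(): the state, without advancing time (a new reading comes with each control period).
- arm.get_image(name): name is "scene" or "top" or "wrist"; returns the picture (400x640x3 uint8, red, green, blue); there is no depth.
- arm.camera_info(name): a dict with "mtx" (3x3 intrinsics, pixels), "pose" (4x4, takes a point from camera to world coordinates); the wrist camera has in their place "T_tool_cam" (4x4, takes a point from camera to tool coordinates, whose origin is the TCP and whose axes are the flange's). Camera axes: x right, y down, z forward; pixel columns grow to the right and rows downward; lengths in m; the calibration is good to about 2 mm. A picture is of the moment at which its call begins: read the wrist's pose just before it. camera_info takes no time and is no camera call.
- arm.sign_off(): hands the job in, once; it reports no verdict.
The state is a dict: "clock": time; "joints": joint angles; "dq": joint speeds; "joint_efforts": joint torques, N m; "position": TCP position; "ee_rot": TCP orientation; "force": force on the tool from outside, world axes, zero at the start; "ft_torque": the same for the moment, N m; "width": opening from 0.0 (shut) to 1.0 (fully open).
Only numpy, scipy, OpenCV 4.12 (cv2) and the standard library are available. Lean on these libraries where they do the work, as an engineer would, in place of code of your own. Each camera call takes 0.05 s, during which the arm holds its last target.

### The job

Three look-alike shock mounts for battery packs stand side by side on the bench. Working from the leftmost to the rightmost as the robot faces them, press each rubber pad down about a centimetre with the fingertips and let it spring back; then push the steel tag of the softest mount fully down, leaving the other two tags up. Only press: do not lift or shift the mounts, and leave the spool, the dish and the screwdriver where they are.

Things in the scene. Friction and masses are not known exactly. Their poses are not given: they have to be found in the camera images.
- mount_left: the left one of three look-alike shock mounts whose springs differ in stiffness, side by side about 180 mm apart in y (left: larger y); which is softest changes each time and must be felt. Loose aluminium base 150 x 80 x 12 mm, x along its length, about 0.9 kg in all; origin: centre of underside. Rubber pad at x = +40 mm; steel T tag at x = -40 mm in a guide 26 x 44 mm, 28 mm tall
- pad_left_top (a point): centre of the top face of the left mount's round black rubber pad (46 mm diameter, 12 mm thick), about 64 mm above the bench when free; moves with the pad
- pad_left (a joint): how far this pad is pressed down, m: under 0.001 when free (its own weight settles it into the spring by 0.2 to 0.8 mm), 0.018 bottomed. It springs back. The force grows in proportion to depth: of the three, 10 mm takes about 2.5, 6 and 11 N
- tag_left_top (a point): centre of the flat top of the left mount's tag (16 mm along x, 34 mm along y), about 46 mm above the bench when up, 32 mm when fully down; moves with the tag
- tag_left (a joint): how far this tag is pushed down, m: 0 to 0.003 at the start (up), 0.014 fully down. It slides stiffly (about 3 N) and stays where it is left
- mount_middle: the middle one of three look-alike shock mounts whose springs differ in stiffness, side by side about 180 mm apart in y (left: larger y); which is softest changes each time and must be felt. Loose aluminium base 150 x 80 x 12 mm, x along its length, about 0.9 kg in all; origin: centre of underside. Rubber pad at x = +40 mm; steel T tag at x = -40 mm in a guide 26 x 44 mm, 28 mm tall
- pad_middle_top (a point): centre of the top face of the middle mount's round black rubber pad (46 mm diameter, 12 mm thick), about 64 mm above the bench when free; moves with the pad
- pad_middle (a joint): how far this pad is pressed down, m: under 0.001 when free (its own weight settles it into the spring by 0.2 to 0.8 mm), 0.018 bottomed. It springs back. The force grows in proportion to depth: of the three, 10 mm takes about 2.5, 6 and 11 N
- tag_middle_top (a point): centre of the flat top of the middle mount's tag (16 mm along x, 34 mm along y), about 46 mm above the bench when up, 32 mm when fully down; moves with the tag
- tag_middle (a joint): how far this tag is pushed down, m: 0 to 0.003 at the start (up), 0.014 fully down. It slides stiffly (about 3 N) and stays where it is left
- mount_right: the right one of three look-alike shock mounts whose springs differ in stiffness, side by side about 180 mm apart in y (left: larger y); which is softest changes each time and must be felt. Loose aluminium base 150 x 80 x 12 mm, x along its length, about 0.9 kg in all; origin: centre of underside. Rubber pad at x = +40 mm; steel T tag at x = -40 mm in a guide 26 x 44 mm, 28 mm tall
- pad_right_top (a point): centre of the top face of the right mount's round black rubber pad (46 mm diameter, 12 mm thick), about 64 mm above the bench when free; moves with the pad
- pad_right (a joint): how far this pad is pressed down, m: under 0.001 when free (its own weight settles it into the spring by 0.2 to 0.8 mm), 0.018 bottomed. It springs back. The force grows in proportion to depth: of the three, 10 mm takes about 2.5, 6 and 11 N
- tag_right_top (a point): centre of the flat top of the right mount's tag (16 mm along x, 34 mm along y), about 46 mm above the bench when up, 32 mm when fully down; moves with the tag
- tag_right (a joint): how far this tag is pushed down, m: 0 to 0.003 at the start (up), 0.014 fully down. It slides stiffly (about 3 N) and stays where it is left
- spool: bystander: upright spool of solder wire, 52 mm diameter, 46 mm tall; origin at the centre of its underside
- tin: bystander: small open brass dish, 64 mm across, 22 mm tall; origin at the centre of its underside
- driver: bystander: screwdriver, about 0.2 m long, lying crosswise (roughly along y) on the bench beyond the mounts; origin about its middle, on the bench
Not all that is in view belongs to the job. Leave any brown look-alike of the mount_right alone.

How it is judged:
On the way, in this order (a step that is already met when the one before it is completed fails the run):
1. the left mount's pad is pressed down at least 4 mm (value of joint pad_left above 0.004 m), for 0.1 s.
2. then the middle mount's pad is pressed down at least 4 mm (value of joint pad_middle above 0.004 m), for 0.1 s.
3. then the right mount's pad is pressed down at least 4 mm (value of joint pad_right above 0.004 m), for 0.1 s.
4. then one tag, and no other, is pushed down (((value of joint tag_left above 0.0115 m and value of joint each of tag_middle, tag_right below 0.006 m) or (value of joint tag_middle above 0.0115 m and value of joint each of tag_left, tag_right below 0.006 m) or (value of joint tag_right above 0.0115 m and value of joint each of tag_left, tag_middle below 0.006 m))), for 0.2 s.
At the end, for the whole second after the job is handed in: The tag of the softest mount (whose free pad settles over 0.52 mm under its own weight) is down at least 11.5 of 14 mm, the other tags less than 6 mm; all pads have sprung back within 2 mm; mounts upright, at rest and within 30 mm of their places, bystanders too (((value of joint tag_left above 0.0115 m and value of joint pad_left above 0.00052 m and value of joint each of tag_middle, tag_right below 0.006 m) or (value of joint tag_middle above 0.0115 m and value of joint pad_middle above 0.00052 m and value of joint each of tag_left, tag_right below 0.006 m) or (value of joint tag_right above 0.0115 m and value of joint pad_right above 0.00052 m and value of joint each of tag_left, tag_middle below 0.006 m)) and value of joint each of pad_left, pad_middle, pad_right below 0.002 m and distance of each of mount_left, mount_middle, mount_right, spool, tin, driver from where it was at the start of the episode below 0.03 m and angle between each of mount_left, mount_middle, mount_right's own z axis and vertical below 0.1 rad and linear speed of each of mount_left, mount_middle, mount_right below 0.02 m/s); the robot touches nothing.
It fails at once if two tags are pushed 6 mm or more (value of joint each of tag_left, tag_middle above 0.006 m or value of joint each of tag_left, tag_right above 0.006 m or value of joint each of tag_middle, tag_right above 0.006 m).
It fails at once if a mount is lifted more than 10 mm or tipped (height (world z) of any of mount_left, mount_middle, mount_right above 0.01 m or angle between any of mount_left, mount_middle, mount_right's own z axis and vertical above 0.15 rad).
It fails at once if a mount is shifted more than 30 mm (distance of any of mount_left, mount_middle, mount_right from where it was at the start of the episode above 0.03 m).
It fails at once if the spool, the dish or the screwdriver is moved more than 30 mm (distance of any of spool, tin, driver from where it was at the start of the episode above 0.03 m).
It also fails if it takes over 51 s, if anything falls off the work surface, if the arm or the gripper's body presses on something with over 40 N, if the wrist force passes 120 N, or if a joint passes its speed limit or range.

## Working session

There is one attempt and no reset: what is moved stays moved. The work goes in short steps, Python scripts to look and compute and a tool call to move; the robot and the scene stay as the last step left them, time stands still between calls to the robot, and variables do not carry over. Pictures are saved under pics/ and viewed, and the job is handed in when it is done.

Besides the shell and the picture viewer there is one more tool, called in YAML: its name, and indented under it one key for each argument. move_arm: Moves the arm, as the interface text tells. Its arguments: {"type":"object","properties":{"steps":{"type":"array"},"grip":{"type":"number"},"grip_force":{"type":"number"}},"required":["steps"]}

```bash
mkdir -p pics; python3 - <<'E'
from cell import arm
import cv2
s=arm.observe();print({k:s[k] for k in('clock','position','ee_rot','force','width')})
for n in("scene","top"):
    cv2.imwrite(f"pics/{n}0.png",arm.get_image(n)[:,:,::-1]); c=arm.camera_info(n);print(n,c)
print(arm.camera_info("wrist"))
E
```

```text
{'clock': 0.0, 'position': array([ 0.17430228, -0.599972  ,  0.40393923]), 'ee_rot': array([-3.10873744e+00, -4.42428230e-01,  5.67185434e-04]), 'force': array([ 0.50555929,  0.19701328, -0.27131764]), 'width': 0.9988738325077745}
scene {'mtx': array([[498.57106746,   0.        , 320.19473284],
       [  0.        , 498.57106746, 203.10237931],
       [  0.        ,   0.        ,   1.        ]]), 'pose': array([[ 0.78112347,  0.35073154, -0.5165593 ,  1.05247896],
       [ 0.6240275 , -0.46619702,  0.6270965 , -0.6618839 ],
       [-0.02087589, -0.812187  , -0.58302356,  0.69150163],
       [ 0.        ,  0.        ,  0.        ,  1.        ]])}
top {'mtx': array([[473.88754207,   0.        , 318.34095261],
       [  0.        , 473.88754207, 203.88142134],
       [  0.        ,   0.        ,   1.        ]]), 'pose': array([[ 0.01024392, -0.9936505 ,  0.11204346,  0.37880323],
       [-0.9997524 , -0.01239091, -0.01848252,  0.00999613],
       [ 0.01975349, -0.11182638, -0.99353141,  1.31291901],
       [ 0.        ,  0.        ,  0.        ,  1.        ]])}
{'mtx': array([[321.24608966,   0.        , 313.85454246],
       [  0.        , 321.24608966, 199.54600928],
       [  0.        ,   0.        ,   1.        ]]), 'T_tool_cam': array([[ 1.22310660e-05, -9.52117022e-01, -3.05733831e-01,
         8.30469040e-02],
       [ 9.99999703e-01, -2.24132942e-04,  7.38000929e-04,
         8.88935494e-04],
       [-7.71188270e-04, -3.05733750e-01,  9.52116736e-01,
         2.01896063e-02],
       [ 0.00000000e+00,  0.00000000e+00,  0.00000000e+00,
         1.00000000e+00]])}
```

View pics/scene0.png

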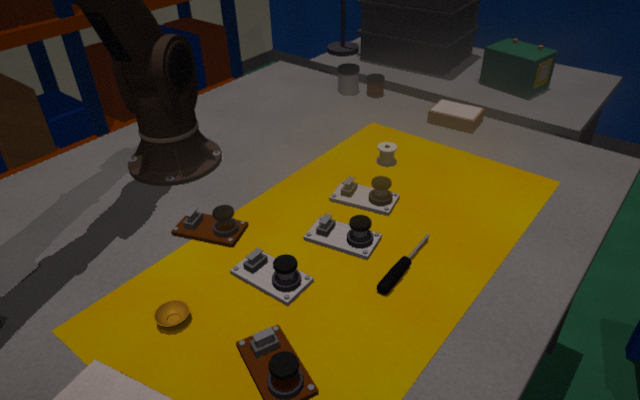

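View pics/top0.png

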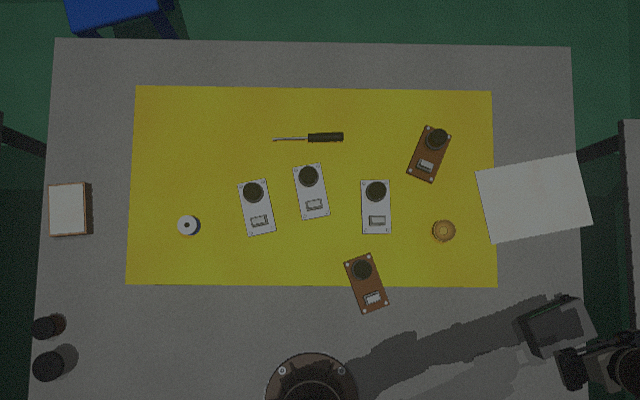

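```bash
python3 - <<'E'
import cv2
a=cv2.imread('pics/top0.png');cv2.imwrite('pics/top0c.png',cv2.resize(a[60:220,180:460],None,fx=2.8,fy=2.8,interpolation=cv2.INTER_CUBIC))
a=cv2.imread('pics/scene0.png');cv2.imwrite('pics/scene0c.png',cv2.resize(a[60:360,130:530],None,fx=2,fy=2,interpolation=cv2.INTER_CUBIC))
E
```

```text
(no output)
```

The top view shows three silver mounts at about (256,207), (311,191) and (376,207). There are brown decoys at (428,154) and (367,283), the spool at (188,225), the dish at (443,231) and the driver at (308,138).

View pics/top0c.png

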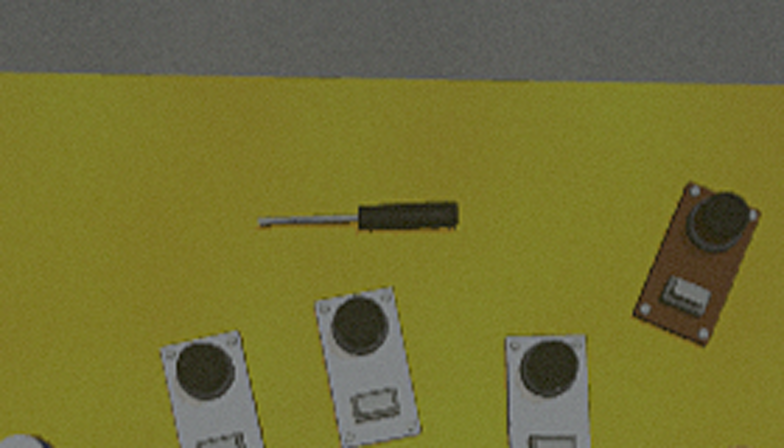

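View pics/scene0c.png

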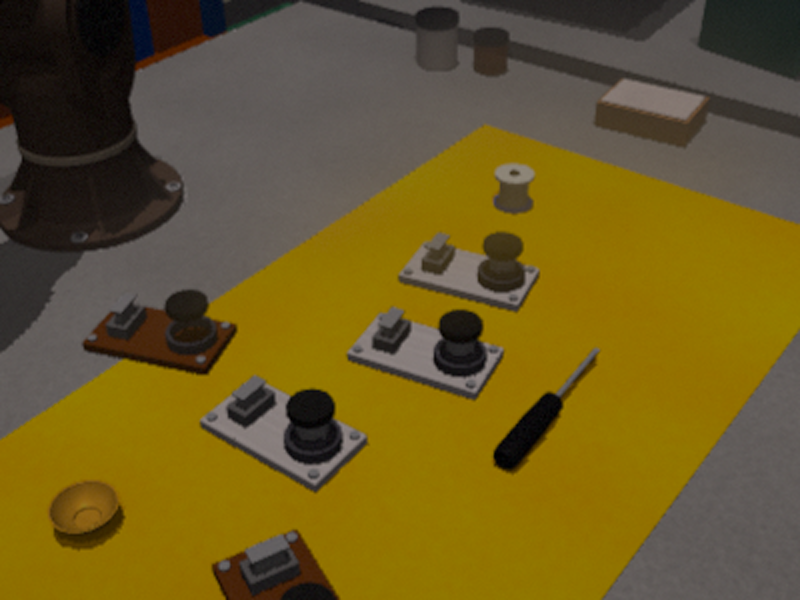

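```bash
python3 - <<'E'
import cv2
a=cv2.imread('pics/top0.png');cv2.imwrite('pics/top0d.png',cv2.resize(a[155:245,225:405],None,fx=4.4,fy=4.4,interpolation=cv2.INTER_CUBIC))
a=cv2.imread('pics/scene0.png');cv2.imwrite('pics/scene0d.png',cv2.resize(a[165:315,220:420],None,fx=4,fy=4,interpolation=cv2.INTER_CUBIC))
E
```

```text
(no output)
```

View pics/top0d.png

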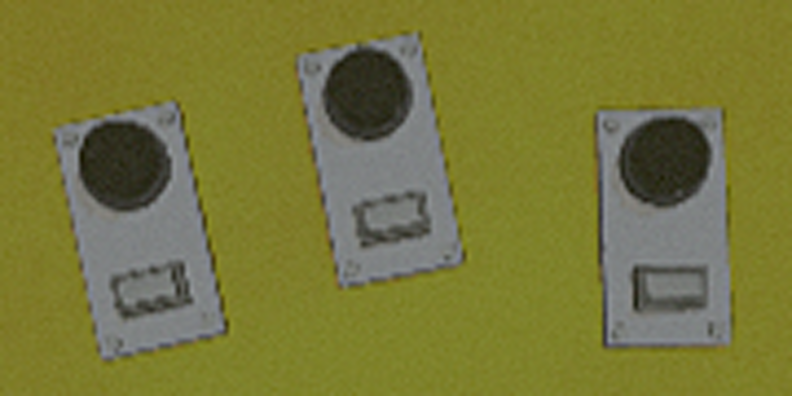

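View pics/scene0d.png

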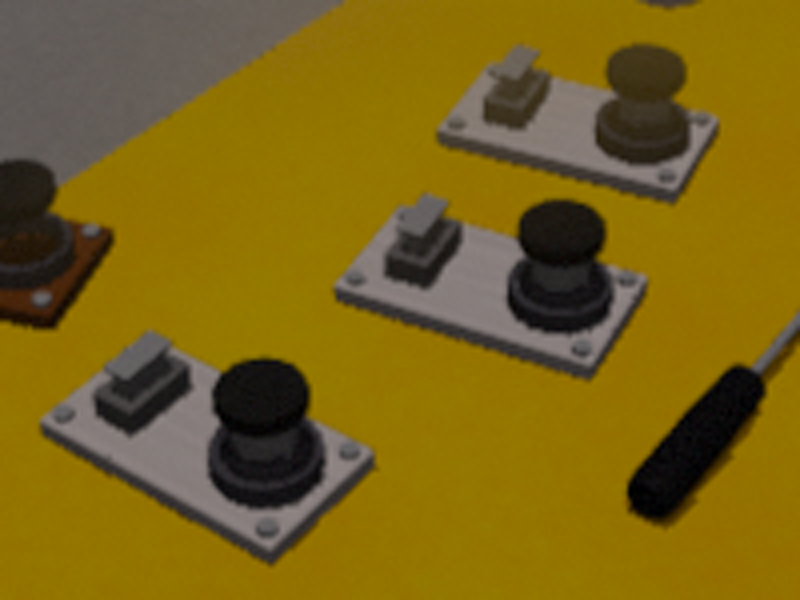

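```bash
cat > h.py <<'E'
import numpy as np
from cell import arm
def ray(n,u,v):
    c=arm.camera_info(n);P=c['pose'];d=P[:3,:3]@np.linalg.inv(c['mtx'])@[u,v,1];return P[:3,3],d/np.linalg.norm(d)
def tri(rs):
    A=0;b=0
    for o,d in rs:
        M=np.eye(3)-np.outer(d,d);A=A+M;b=b+M@o
    return np.linalg.solve(A,b)
def atz(o,d,z): return o+d*(z-o[2])/d[2]
E
python3 - <<'E'
from h import *
T=dict(pL=(125,164),pM=(367,92),pR=(665,160),tL=(150,288),tM=(392,216),tR=(672,287))
S=dict(pL=(646,68),pM=(561,227),pR=(261,390),tL=(516,64),tM=(424,215),tR=(139,358))
for k in T:
    a=ray('top',T[k][0]/4.4+225-.4,T[k][1]/4.4+155-.4);b=ray('scene',S[k][0]/4+220-.4,S[k][1]/4+165-.4)
    z=.064 if k[0]=='p' else .045
    print(k,*(x.round(4) for x in(tri([a,b]),atz(*a,z),atz(*b,z))))
from scipy.spatial.transform import Rotation as R
print(R.from_rotvec(arm.observe()['ee_rot']).as_matrix().round(4))
E
```

```text
pL [0.5521 0.1624 0.0623] [0.5495 0.1604 0.064 ] [0.5552 0.1627 0.064 ]
pM [0.5973 0.0159 0.0593] [0.5955 0.0151 0.064 ] [0.6015 0.0118 0.064 ]
pR [ 0.5566 -0.1675  0.0573] [ 0.5562 -0.166   0.064 ] [ 0.5613 -0.1732  0.064 ]
tL [0.4763 0.1456 0.0448] [0.4762 0.1456 0.045 ] [0.4764 0.1454 0.045 ]
tM [ 0.5223 -0.0012  0.0432] [ 0.5222 -0.0011  0.045 ] [ 0.5237 -0.0031  0.045 ]
tR [ 0.4804 -0.1739  0.0409] [ 0.4806 -0.1727  0.045 ] [ 0.4835 -0.1775  0.045 ]
[[ 9.603e-01  2.790e-01 -5.000e-04]
 [ 2.790e-01 -9.603e-01  1.300e-03]
 [-1.000e-04 -1.400e-03 -1.000e+00]]
```

Two-view triangulation gives pads near z=0.06 and tags near 0.045, which agrees with the text. Next I'll move above the left pad with the jaws closed.

move_arm:
  steps:
    - [60,-65,0,0]
    - [110,-120,0,0]
    - [150,-164,0,0]
    - [190,-207,0,0.02]
    - [230,-250,0,0.03]
    - [270,-294,0,0.04]
    - [310,-338,0,0.05]
    - [350,-381,0,0.06]
    - [390,-425,0,0.07]
    - [430,-468,0,0.08]
    - [470,-512,0,0.08]
    - [510,-556,0,0.08]
    - [545,-594,0,0.08]
    - [573,-625,20,0.08]
    - [573,-625,50,0.08]
    - [573,-625,70,0.08]
    - [573,-625,70,0.08]
    - [573,-625,70,0.08]
  grip: 0
  grip_force: 20

```text
clock: 2.35
position: [0.5505, 0.1599, 0.3354]
ee_rot: [-3.125, -0.318, -0.001]
force: [-0.2, -0.3, 0.1]
width: 0.006
```

```bash
python3 - <<'E'
from h import *
import cv2
from scipy.spatial.transform import Rotation as R
s=arm.observe();print({k:s[k] for k in('clock','position','ee_rot','force','width')})
print(R.from_rotvec(s['ee_rot']).as_matrix().round(4))
for n in("wrist","scene"):cv2.imwrite(f"pics/{n}1.png",arm.get_image(n)[:,:,::-1])
E
```

```text
{'clock': 2.35, 'position': array([0.55049575, 0.15987577, 0.33542961]), 'ee_rot': array([-3.12531046e+00, -3.17560208e-01, -1.01172095e-03]), 'force': array([-0.23578355, -0.30706886,  0.08915477]), 'width': 0.006498906784304594}
[[ 9.796e-01  2.011e-01  6.000e-04]
 [ 2.011e-01 -9.796e-01  3.000e-04]
 [ 7.000e-04 -1.000e-04 -1.000e+00]]
```

View pics/wrist1.png

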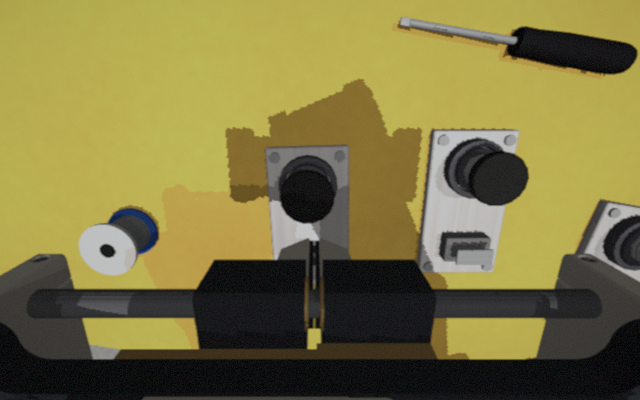

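View pics/scene1.png

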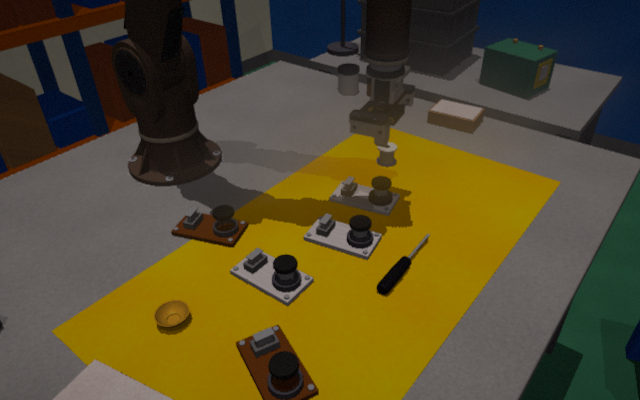

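The wrist picture shows the left pad at about (307,195), the middle pad at (498,178), and the closed fingers aimed at the left mount. I'll check the pad positions from this view.

```bash
cat >> h.py <<'E'
from scipy.spatial.transform import Rotation as Ro
def wray(s,u,v):
    c=arm.camera_info('wrist');T=c['T_tool_cam'];W=np.eye(4);W[:3,:3]=Ro.from_rotvec(s['ee_rot']).as_matrix();W[:3,3]=s['position'];P=W@T
    d=P[:3,:3]@np.linalg.inv(c['mtx'])@[u,v,1];return P[:3,3],d/np.linalg.norm(d)
E
python3 - <<'E'
from h import *
s=arm.observe()
for p,z in(((307,195),.064),((498,178),.064),((474,257),.045)):print(atz(*wray(s,*p),z).round(4))
E
```

```text
[0.5563 0.1657 0.064 ]
[0.6012 0.0177 0.064 ]
[ 5.224e-01 -5.000e-04  4.500e-02]
```

move_arm:
  steps:
    - [4,-2,40,0]
    - [4,-2,75,0]
    - [4,-2,85,0]
    - [4,-2,89,0]
    - [4,-2,93,0]
    - [4,-2,97,0]
    - [4,-2,97,0]
    - [4,-2,97,0]

```text
clock: 3.45
position: [0.5544, 0.1628, 0.2385]
ee_rot: [-3.125, -0.318, -0.003]
force: [1.7, 0.9, 4.2]
width: 0.008
```

move_arm:
  steps:
    - [0,0,3,0]
    - [0,0,6,0]
    - [0,0,6,0]
    - [0,0,6,0]
    - [0,0,6,0]

```text
clock: 4.08
position: [0.5544, 0.1629, 0.2328]
ee_rot: [-3.125, -0.318, -0.003]
force: [1.2, -0.4, 11.0]
width: 0.004
```

The left pad gives about 1.2 N/mm, so it is the stiff one (11 N at about 10 mm). Releasing it and going to the middle.

move_arm:
  steps:
    - [0,0,-15,0]
    - [0,0,-45,0]
    - [0,0,-47,0]
    - [4,50,-47,0]
    - [10,105,-47,0]
    - [15,145,-45,0]
    - [15,152,-30,0]
    - [15,152,-15,0]
    - [15,152,-6,0]
    - [15,152,-6,0]
    - [15,152,-6,0]

```text
clock: 5.45
position: [0.5991, 0.0178, 0.238]
ee_rot: [-3.125, -0.32, -0.0]
force: [-0.3, 0.7, 1.0]
width: 0.007
```

move_arm:
  steps:
    - [0,0,3,0]
    - [0,0,6,0]
    - [0,0,6,0]
    - [0,0,6,0]
    - [0,0,6,0]

```text
clock: 6.08
position: [0.5993, 0.0168, 0.2319]
ee_rot: [-3.125, -0.318, -0.001]
force: [1.2, 1.5, 1.5]
width: 0.008
```

move_arm:
  steps:
    - [0,0,2,0]
    - [0,0,4,0]
    - [0,0,4,0]
    - [0,0,4,0]
    - [0,0,4,0]

```text
clock: 6.7
position: [0.5992, 0.0168, 0.2279]
ee_rot: [-3.125, -0.318, -0.001]
force: [2.4, 1.1, 4.2]
width: 0.006
```

```bash
python3 - <<'E'
from h import *
import cv2
print(arm.observe()['force'])
im=arm.get_image('scene');f=[arm.observe()['force']]
for _ in range(3):arm.get_image('top');f.append(arm.observe()['force'])
print(np.array(f).round(2))
cv2.imwrite('pics/scene2.png',cv2.resize(im[120:320,220:460,::-1],None,fx=3,fy=3))
E
```

```text
[2.44854878 1.0756435  4.16926293]
[[1.37 1.33 2.91]
 [2.59 0.74 4.68]
 [0.67 1.82 3.57]
 [2.22 2.18 2.9 ]]
```

View pics/scene2.png

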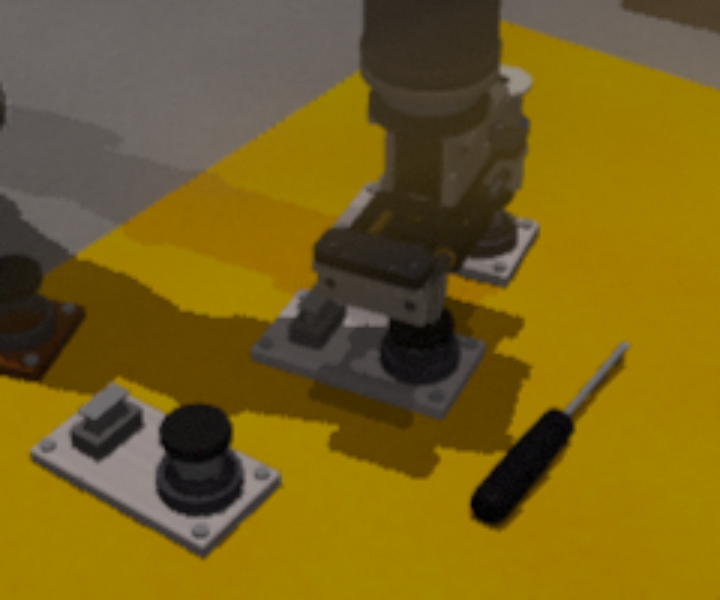

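The middle pad is pressed about 14 mm at roughly 3.5 N, so it looks soft. Now the right one, which the rules require and which will confirm the ranking.

move_arm:
  steps:
    - [0,0,-20,0]
    - [0,0,-50,0]
    - [0,0,-55,0]
    - [-20,45,-55,0]
    - [-45,100,-55,0]
    - [-68,155,-55,0]
    - [-76,173,-50,0]
    - [-76,173,-30,0]
    - [-76,173,-18,0]
    - [-76,173,-10,0]
    - [-76,173,-10,0]
    - [-76,173,-10,0]

```text
clock: 8.4
position: [0.5597, -0.1675, 0.2382]
ee_rot: [-3.125, -0.319, -0.0]
force: [-0.8, 1.0, 2.0]
width: 0.002
```

move_arm:
  steps:
    - [0,0,3,0]
    - [0,0,6,0]
    - [0,0,6,0]
    - [0,0,6,0]
    - [0,0,6,0]

```text
clock: 9.02
position: [0.5599, -0.1677, 0.2322]
ee_rot: [-3.125, -0.318, -0.002]
force: [-0.4, 2.2, 7.0]
width: 0.005
```

```bash
python3 - <<'E'
from h import *
import cv2
print(arm.observe()['force'])
im=arm.get_image('scene');f=[arm.observe()['force']]
for _ in range(3):arm.get_image('top');f.append(arm.observe()['force'])
print(np.array(f).round(2))
cv2.imwrite('pics/scene3.png',cv2.resize(im[120:320,220:460,::-1],None,fx=3,fy=3))
E
```

```text
[-0.41309268  2.21385128  6.97941488]
[[-0.6   2.69  6.34]
 [-0.89  2.27  6.32]
 [-1.68  1.69  5.82]
 [-0.93  2.35  6.87]]
```

View pics/scene3.png

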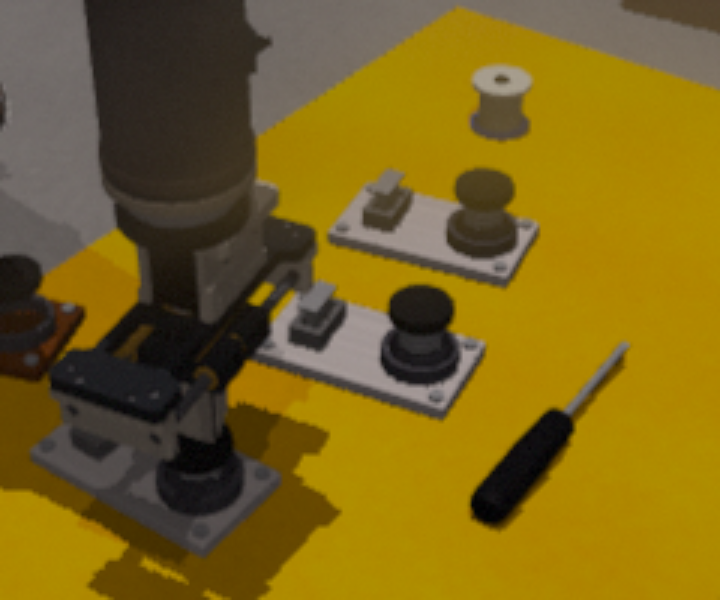

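The right pad takes about 6.4 N at about 10 mm (medium), so the order is left 11, right 6.4, middle about 2.5, and the middle is softest. Going to the middle tag at (0.522, -0.001).

move_arm:
  steps:
    - [0,0,-20,0]
    - [0,0,-50,0]
    - [0,0,-55,0]
    - [-1,-50,-55,0]
    - [-2,-105,-55,0]
    - [-3,-155,-55,0]
    - [-4,-171,-50,0]
    - [-4,-171,-25,0]
    - [-4,-171,-10,0]
    - [-4,-171,-5,0]
    - [-4,-171,-5,0]
    - [-4,-171,-5,0]

```text
clock: 10.72
position: [0.5215, -0.0015, 0.2372]
ee_rot: [3.125, 0.317, 0.001]
force: [0.0, 0.0, 0.6]
width: 0.004
```

```bash
python3 - <<'E'
from h import *
import cv2
print(arm.observe()['force'])
im=arm.get_image('scene');cv2.imwrite('pics/scene4.png',cv2.resize(im[120:320,220:460,::-1],None,fx=3,fy=3))
im=arm.get_image('wrist');cv2.imwrite('pics/wrist4.png',im[:,:,::-1])
E
```

```text
[0.04111896 0.04404866 0.56522036]
```

View pics/scene4.png

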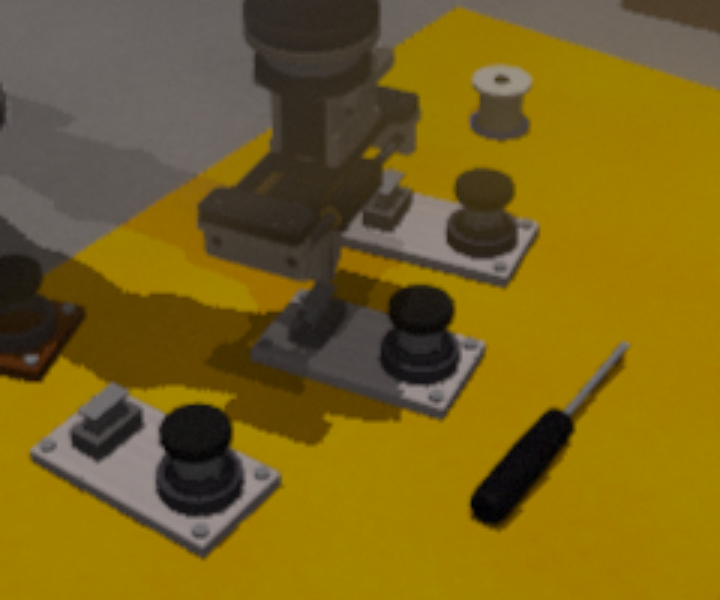

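View pics/wrist4.png

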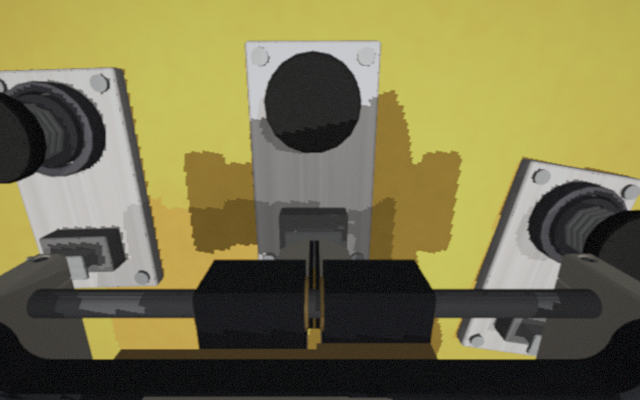

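The fingertips are just above the middle tag: in the wrist view the guide is centred near (313,220) with the fingers at (314,270), and the mount is aligned with the tool. Now I'll press.

move_arm:
  steps:
    - [0,0,6,0]
    - [0,0,10,0]
    - [0,0,14,0]
    - [0,0,18,0]
    - [0,0,22,0]
    - [0,0,25,0]
    - [0,0,25,0]
    - [0,0,25,0]

```text
clock: 11.82
position: [0.5212, -0.0013, 0.2117]
ee_rot: [-3.125, -0.318, -0.0]
force: [-0.0, -0.1, -0.1]
width: -0.0
```

move_arm:
  steps:
    - [0,0,2,0]
    - [0,0,3,0]
    - [0,0,3,0]

```text
clock: 12.2
position: [0.5213, -0.0012, 0.2101]
ee_rot: [3.125, 0.318, 0.002]
force: [-6.3, -0.5, 20.9]
width: 0.004
```

```bash
python3 - <<'E'
from h import *
import cv2
im=arm.get_image('scene');print(arm.observe()['force'],arm.observe()['position']);cv2.imwrite('pics/scene5.png',cv2.resize(im[180:280,280:400,::-1],None,fx=6,fy=6,interpolation=cv2.INTER_CUBIC))
im=arm.get_image('wrist');cv2.imwrite('pics/wrist5.png',im[:,:,::-1])
E
```

```text
[-5.98139246 -0.37828161 21.38050931] [ 0.52123661 -0.00116275  0.21007154]
```

View pics/scene5.png

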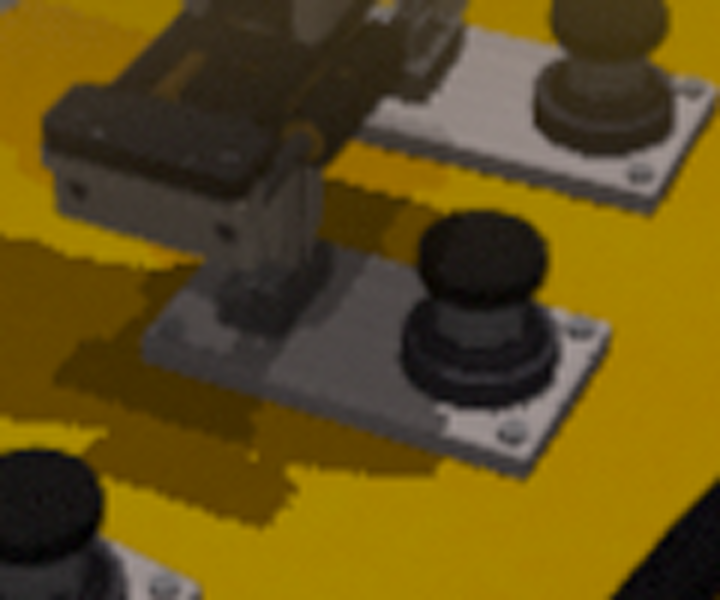

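View pics/wrist5.png

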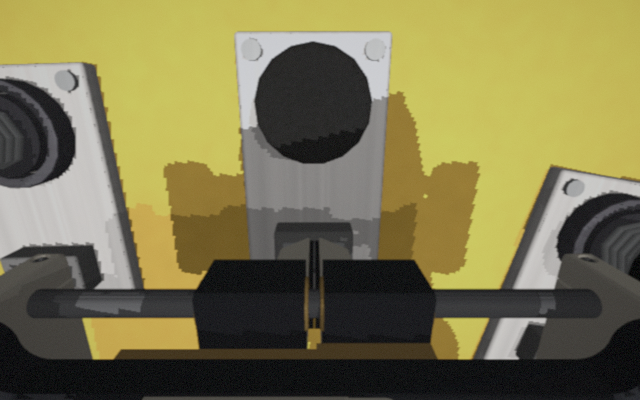

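The tip has hit a hard stop at z≈0.032 with 21 N, so the tag is bottomed; the scene crop shows the fingertips sitting on the guide. Now I'll retract and check.

move_arm:
  steps:
    - [0,0,-10,0]
    - [0,0,-40,0]
    - [0,0,-90,0]
    - [-60,0,-150,0]
    - [-120,0,-200,0]
    - [-140,0,-220,0]
    - [-140,0,-220,0]
    - [-140,0,-220,0]
    - [-140,0,-220,0]
    - [-140,0,-220,0]

```text
clock: 13.55
position: [0.3846, -0.0294, 0.4277]
ee_rot: [-3.124, -0.319, 0.003]
force: [0.2, 1.4, 0.2]
width: 0.003
```

```bash
python3 - <<'E'
from h import *
import cv2
s=arm.observe();print(s['force'],s['position'])
im=arm.get_image('scene');cv2.imwrite('pics/scene6f.png',im[:,:,::-1]);cv2.imwrite('pics/scene6.png',cv2.resize(im[165:315,220:420,::-1],None,fx=4,fy=4,interpolation=cv2.INTER_CUBIC))
im=arm.get_image('wrist');cv2.imwrite('pics/wrist6.png',im[:,:,::-1])
E
```

```text
[0.18974817 1.4009803  0.21712335] [ 0.38456488 -0.02937512  0.4276923 ]
```

View pics/scene6.png

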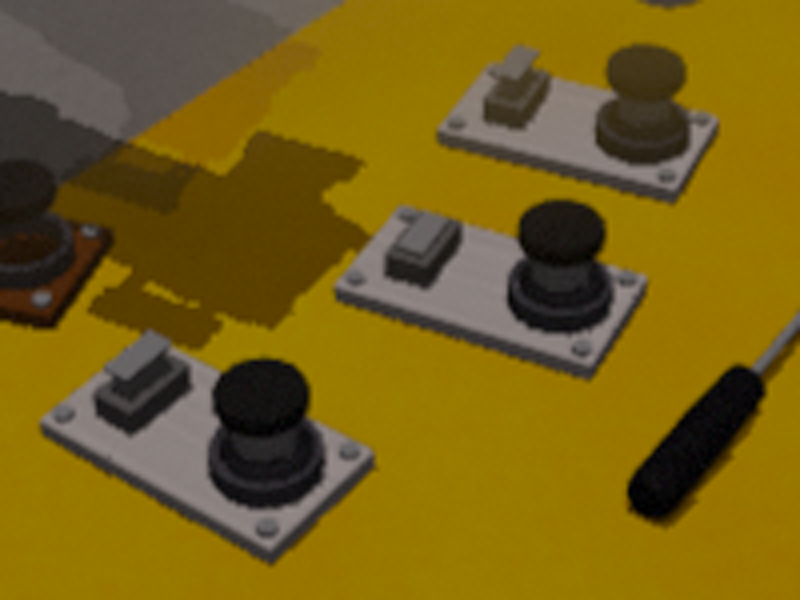

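View pics/wrist6.png

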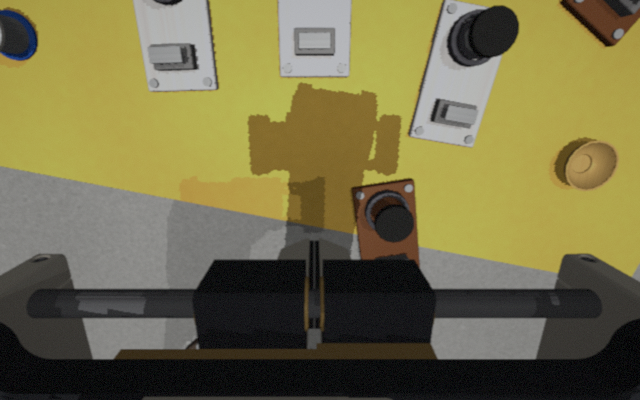

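View pics/scene6f.png

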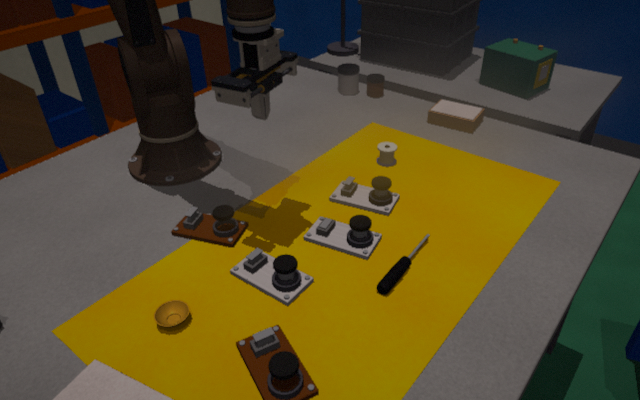

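The middle tag lies flush on its guide at (424,240) in the scene crop. The left and right tags are still up, the pads have sprung back, and the mounts, spool, dish and driver are at the same pixels as before. The arm is clear, so I'm handing in.

```bash
python3 -c "
from cell import arm
print(arm.sign_off())"
```

```text
the job is handed in; nothing more can be done
None
```

I pressed the three pads from left to right with the closed fingertips and let each spring back. I then pushed the middle mount's tag down, since it felt softest, and handed the job in at about 14 s.

| Mount | Force felt | Approx. depth |
|---|---|---|
| Left | 11 N | 10 mm |
| Middle | 1.5 N, rising to about 3.5 N | 10 mm, then 14 mm |
| Right | 6–7 N | 10 mm |

The middle pad went deeper than the centimetre asked because the force readings carry about 1 N of noise. I pressed it 4 mm further to be sure of the ranking.

- **Tag:** it stopped hard at a fingertip height of about 32 mm with about 21 N, which matches fully down. One reading partway, with the fingertips about 34 mm up, showed almost no force. The hard stop and the final picture settle it.
- **Last pictures:** the middle tag is flush with its guide and the other two are up. All pads have sprung back, and the mounts, spool, dish and screwdriver show no visible movement. The arm was clear of everything.
- **Measurement mismatch:** the camera estimates of the pad positions differed by up to 9 mm, so I aimed between them. I had no direct reading of the pad and tag joints.

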